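Shut down the parts cleaner and take its splash lid

TASK

Put the small parts cleaner away for the night: first pull the isolator plug up out of the socket on its control box and leave it in the low parts tray. Then carry the nested pair of lids by the inner lid's post, lower it onto the tank without dropping it, let go, and lift only the outer lid straight up by its collar until the whole of it is clear above the inner lid's post, while the inner lid stays seated on the tank. Finish holding the outer lid level and still above the tank (do not put it down), with the other things on the bench left where they are.

Things in the scene. Friction and masses are not known exactly. Their poses are not given: they have to be found in the camera images.
- cleaner: Parts cleaner fixed to the bench: open round steel tank, outer diameter 120 mm, mouth 112 mm, 85 mm high, inner floor at 8 mm, joined on its +y side to a grey control box (80 x 80 mm, also 85 mm high, centred 105 mm along the cleaner's +y; two small black knobs on its -x face). Origin: on the tank's axis at the bench; z up.
- tank_rim (a point): Centre of the tank's mouth, at the height of its rim (85 mm above the bench).
- socket (a point): Mouth of the plug socket: centre of the 16 mm round hole, 30 mm deep, in the flat top of the control box, 85 mm above the bench. A sprung ball in it sits in the plug's groove: a straight upward pull of roughly 4 to 10 N frees the plug in the first 6 mm, then it rubs lightly; it is out of the hole after 28 mm.
- plug: Isolator plug without cable, upright in the socket at the start. Round brass pin 14 mm in diameter, 28 mm long, with a waist groove; above it a black cap 24 mm (plug x) by 14 mm (plug y) by 30 mm high, to be gripped. Origin: tip of the pin; z along the plug to the cap, which spans 28 to 58 mm above the origin; its underside sits on the control box. 50 to 80 g.
- plug_cap (a point): Centre of the plug's cap, 43 mm above the pin's tip.
- inner_lid: Inner lid, at the start on the bench under the outer lid. Steel: a spigot 105 mm in diameter, 12 mm deep, that enters the tank's mouth, a flange 120 mm across and 4 mm thick that rests on the rim, a central black post 16 mm in diameter. Origin: centre of the spigot's underside, z up; flange top at 16 mm, post top at 67 mm. Seated, the origin lies 12 mm below the rim. 200 to 330 g.
- post_top (a point): Top of the inner lid's post, on its axis, 51 mm above the flange (55 mm above the rim when seated). The post passes freely through the outer lid's collar and stands 26 mm out of it; gripping it there and lifting carries both lids.
- outer_lid: Outer (splash) lid of bare aluminium, lying loose on the inner lid's flange: disc 134 mm in diameter, 3 mm thick, with a skirt hanging 10 mm below it around the flange, and a central collar. Origin: centre of the disc's underside (16 mm above the inner lid's origin when nested), z up. 160 to 260 g. Lifted by the collar it comes off alone; its skirt clears the post after 61 mm.
- collar_top (a point): Centre of the upper end of the outer lid's collar, 25 mm above its origin. The collar is a round tube around the post, 36 mm outside, 23 mm inside diameter, rising 22 mm above the disc, open at the top.
- tray: Low open tray of dark sheet steel, fixed, 130 (x) by 110 (y) by 20 mm high, walls and floor 3 mm. Origin: centre of its underside. It and the lids stand one on either side of the cleaner, either way round.
- wrench: Bystander: wrench 180 mm long lying on the bench beyond the task's things; origin under its middle.
- screwdriver: Bystander: screwdriver 190 mm long lying on the bench; origin under its middle.
- caliper: Bystander: caliper 200 mm long lying on the bench; origin under its middle.
- bracket: Bystander: L-shaped aluminium part 50 x 35 x 30 mm; origin under its middle.
- ring_gauge: Bystander: dark steel ring 56 mm across, 16 mm high, lying flat; origin under its centre.
- holder: Bystander: steel tool holder with cutter standing upright, 62 mm across, 90 mm high; origin under its centre.

How it is judged:
By the outcome, as a careful person would: the job done as asked, in the order asked, and still so for the second after the job is handed in, while the arm keeps its last pose, push and grip.
It also fails if it takes over 72 s, if anything falls off the work surface, if the arm or the gripper's body presses on something with over 40 N, if the wrist force passes 120 N, or if a joint passes its speed limit or range.

ROBOT

A 6-joint arm with a two-finger parallel gripper is mounted at the origin on the work surface. World frame = base frame: x ahead of the robot, y to its left, z up, the work surface at z = 0. Lengths are in m, angles in degrees, forces in N, time in s.
With the tool pointing down it reaches from about 0.35 to 0.925 m from the base axis. Payload 6.4 kg.
Tool frame: the origin (TCP) lies on the centre line of the jaws, within the pads' length; the fingertips stand 22 mm ahead of it and the grasp point (between the pads) lies 3 mm ahead of it; y points along the fingers, x is the direction in which the jaws open and shut, and the axes are right-handed (so a half turn about y gives the same grasp; the last joint's range is limited). The gripper opens to 85 mm and grips with 20 to 120 N. Pads are 22 mm wide; open, the fingers measure 114 mm over their backs; the gripper's body (76 mm by 85 mm) begins 54 mm behind the grasp point. The pads swing forward as they close: fully open they stand 13 mm farther back than shut.
Start: joints at [56.832, 14.043, 89.255, -0, 76.702, -9.975], TCP at [0.256, 0.597, 0.253] pointing down, gripper open.
Joint ranges: [-179.41, 179.41], [-58.25, 129.5], [7.25, 145.43], [-54.29, 234.29], [11.92, 165.04], [-157.13, 157.13]. Speed limits (degrees/s): [147.25, 147.25, 180, 180, 180, 180].

INTERFACE

Orientations are given as [roll, pitch, yaw] about the fixed x, y, z axes, in that order (R = Rz(yaw) Ry(pitch) Rx(roll)).
In Python, from rig import r, vision, order gives the robot as it stands.
- The arm moves only by the tool jog_arm, never from a script. Its argument "series" is a list of rows, each an object with "gripper": the finger opening in mm, from 0 to 85.4; "delta_pos": the shift along the tool's x, y, z in units of 50 mm (1.0 is 50 mm), a list of three; "twist": the turn about the tool's y in units of 5 degrees (1.0 is 5 degrees). In form: [{"gripper": gripper, "delta_pos": [dx, dy, dz], "twist": twist}, ...]. A call has 1 to 20 rows; each row shifts and turns the commanded pose from where the row before left it, along the tool's axes as they then stand; what a row does not reach is not made up. A row lasts 1/10 s, in which the tool goes at most 50 mm and 8.59 degrees, less where a joint would pass 70% of its speed; a pose out of reach is approached as far as the arm can. A call is refused whole if a number of a shift passes 1 or a number of a turn 1, either way. A call with a gripper value outside its range is refused whole. The fingers move at their own pace and stop on an object; "grip_force" is the grip in N (left out, the last holds). Time passes only in rows, so rows that do not move let the fingers close. It gives the time, the measured TCP pose, the force and the opening at its end, in the units of the state.
- r.sense(): the state, without advancing time (a new reading comes with each control period).
- vision.get_image(name): name is "scene" or "top" or "wrist"; returns a dict with "pixels" (420x560x3 uint8, red, green, blue), "fx", "fy", "cx", "cy" (pixels), "R" (3x3) and "t" (3): a world point X has camera coordinates R X + t. Camera axes: x right, y down, z forward; pixel columns grow to the right and rows downward; lengths in m; the calibration is good to about 2 mm. A picture is of the moment at which its call begins. There is no depth.
- order.hand_in(): hands the job in, once; it reports no verdict.
The state is a dict: "time_s": time; "joints": joint angles; "dq": joint speeds; "joint_torque": joint torques, N m; "position": TCP position; "orientation": TCP orientation; "ft_force": force on the tool from outside, world axes, zero at the start; "ft_torque": the same for the moment, N m; "finger_gap": finger opening in m.
Only numpy, scipy, OpenCV 4.12 (cv2) and the standard library are available. Lean on these libraries where they do the work, as an engineer would, in place of code of your own. Each camera call takes 0.05 s, during which the arm holds its last target. There are 200 camera calls.

## Working session

There is one attempt and no reset: what is moved stays moved. The work goes in short steps, Python scripts to look and compute and a tool call to move; the robot and the scene stay as the last step left them, time stands still between calls to the robot, and variables do not carry over. Pictures are saved under pics/ and viewed, about 8 in all and at most 12, crops included, and the job is handed in when it is done.

Besides the shell and the picture viewer there is one more tool, called after ">>>" as name(argument=value, ...), one argument or row to a line, values as JSON. jog_arm: Moves the arm, as the interface text tells. Its arguments: {"type":"object","properties":{"series":{"type":"array"},"grip_force":{"type":"number"}},"required":["series"]}

```bash
mkdir -p pics; ls
python3 - <<'E'
from rig import r,vision,order
import cv2,numpy as np
s=r.sense(); print(s)
for n in("top","scene"):
    d=vision.get_image(n); cv2.imwrite(f"pics/{n}0.png",d["pixels"][:,:,::-1]); np.savez(f"pics/{n}0.npz",**d)
    print(n,d["fx"],d["cx"],d["cy"],np.round(d["R"],3).tolist(),d["t"])
E
```

```text
pics
{'time_s': 0.0, 'joints': array([ 5.68297064e+01,  1.40840390e+01,  8.93240958e+01, -6.31258049e-05,
        7.67004832e+01, -9.97347745e+00]), 'dq': array([-0.01274564, -0.00608961, -0.01531643,  0.03235802, -0.00106856,
        0.08394942]), 'joint_torque': array([ 4.99452426e-05, -4.29502773e+01, -3.26133764e+01, -1.77814381e-04,
        5.42406226e-03, -4.45013609e-05]), 'position': array([0.25572604, 0.59703391, 0.25218881]), 'orientation': array([-89.98124866,   0.10698716,  66.80321597]), 'ft_force': array([-0.03831088, -0.03862667, -0.99596356]), 'ft_torque': array([-0.01921571,  0.0359223 , -0.01482394]), 'finger_gap': 0.08559080240130679}
top 498.5048481036606 282.21772715467756 215.45357716625037 [[-0.003, -1.0, 0.018], [-0.991, 0.001, -0.133], [0.133, -0.018, -0.991]] [0.070963   0.52968498 1.25223594]
scene 385.11219140835954 280.7364253155855 207.862681624396 [[-0.544, 0.839, -0.001], [0.504, 0.326, -0.8], [-0.671, -0.435, -0.6]] [ 0.22055997 -0.23147881  1.4287777 ]
```

View pics/top0.png

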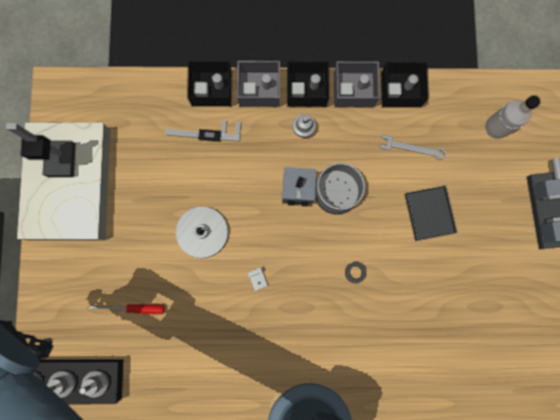

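View pics/scene0.png

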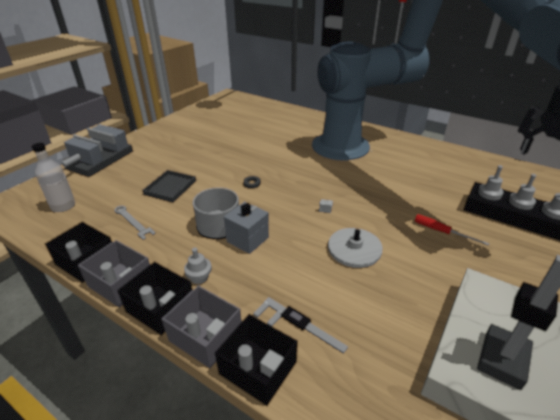

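```bash
cat > h.py <<'E'
import numpy as np,cv2
def ray(d,u,v):
    R=d["R"];c=-R.T@d["t"];w=R.T@np.array([(u-d["cx"])/d["fx"],(v-d["cy"])/d["fy"],1]);return c,w
def at(d,u,v,z):
    c,w=ray(d,u,v);return c+w*(z-c[2])/w[2]
def proj(d,X):
    p=d["R"]@np.asarray(X,float)+d["t"];return np.array([d["fx"]*p[0]/p[2]+d["cx"],d["fy"]*p[1]/p[2]+d["cy"]])
def tri(obs):
    A=np.zeros((3,3));b=np.zeros(3)
    for d,u,v in obs:
        c,w=ray(d,u,v);w=w/np.linalg.norm(w);P=np.eye(3)-np.outer(w,w);A+=P;b+=P@c
    return np.linalg.solve(A,b)
E
python3 - <<'E'
import cv2,numpy as np
a=cv2.imread("pics/top0.png");b=cv2.imread("pics/scene0.png")
# top x170-370,y155-265 at 4x ; scene x180-390,y180-275 at 3.8
A=cv2.resize(a[150:265,170:370],(800,460),interpolation=cv2.INTER_CUBIC)
cv2.imwrite("pics/crop_t.png",A)
B=cv2.resize(b[180:280,190:390],(800,400),interpolation=cv2.INTER_CUBIC)
cv2.imwrite("pics/crop_s.png",B)
E
```

```text
(no output)
```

View pics/crop_t.png

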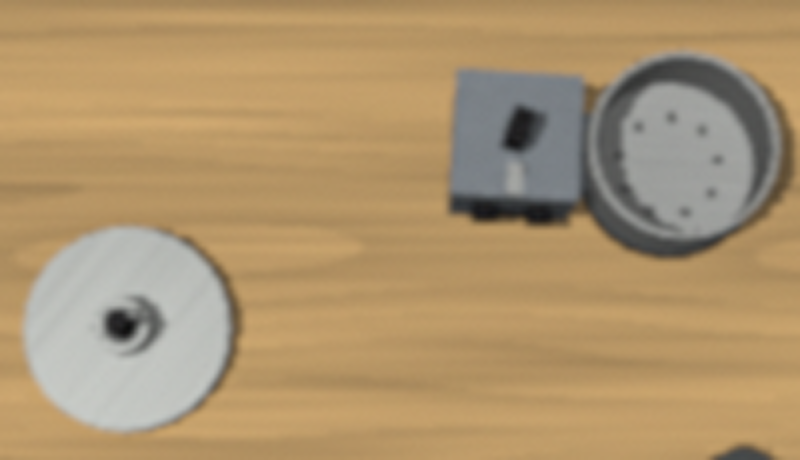

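View pics/crop_s.png

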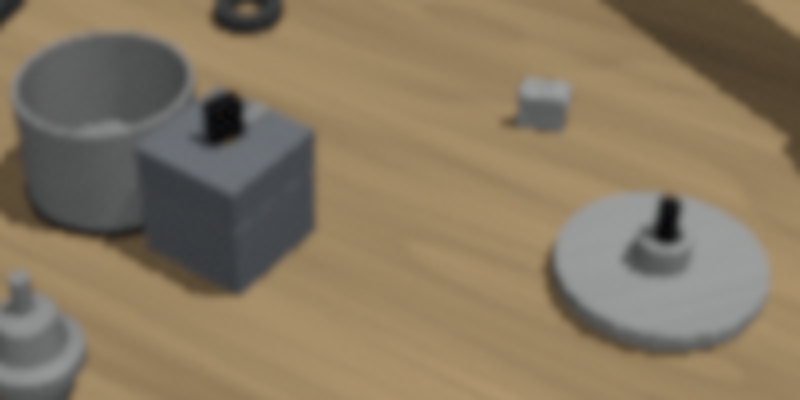

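Run:
```python
from h import *
t=dict(np.load("pics/top0.npz"));s=dict(np.load("pics/scene0.npz"))
print("cams",-t["R"].T@t["t"],-s["R"].T@s["t"])
T=lambda x,y:(t,170+x/4-.375,150+y/4-.375); S=lambda x,y:(s,190+x/4-.375,180+y/4-.375)
print("tank",at(*T(685,146),.085),"scene",at(*S(103,84),.085))
print("box corners",[at(*T(*p),.085).round(4).tolist() for p in((458,70),(583,76),(577,199),(453,195))])
print("lid",at(*T(129.5,329),.017),at(*S(661,268),.015))
print("post top T",at(*T(122,321),.067),"S",at(*S(669,199),.067))
print("tri post",tri([T(122,321),S(669,199)]))
print("cap top S",at(*S(224,98),.115))
print("cap dark T .115",[at(*T(*p),.115).round(4).tolist() for p in((518,105),(532,108),(520,152),(504,148),(545,112))])
print("tray",[at(t,*p,.02).round(4).tolist() for p in((406,195),(444,187),(456,231),(416,239))])
```

```text
cams [0.35862434 0.09289281 1.31013598] [1.19534845 0.51236443 0.6725025 ]
tank [ 0.5971018  -0.07632137  0.085     ] scene [ 0.60458496 -0.07411162  0.085     ]
box corners [[0.6456, 0.0657, 0.085], [0.6418, -0.0129, 0.085], [0.5635, -0.0082, 0.085], [0.566, 0.0691, 0.085]]
lid [0.48928986 0.2782807  0.017     ] [0.49520827 0.27958919 0.015     ]
post top T [0.48926533 0.27587844 0.067     ] S [0.49092285 0.27648632 0.067     ]
tri post [0.48941575 0.27602654 0.06572288]
cap top S [0.60580615 0.02756543 0.115     ]
cap dark T .115 [[0.6167, 0.0297, 0.115], [0.6149, 0.0212, 0.115], [0.5875, 0.0287, 0.115], [0.59, 0.0385, 0.115], [0.6124, 0.0132, 0.115]]
tray [[0.586, -0.257, 0.02], [0.6075, -0.3589, 0.02], [0.4904, -0.385, 0.02], [0.4696, -0.279, 0.02]]
```

>>> jog_arm(
  series=[
    {"gripper": 85, "delta_pos": [-0.25, 0, -0.35], "twist": 0},
    {"gripper": 85, "delta_pos": [-0.5, 0, -0.7], "twist": 0},
    {"gripper": 85, "delta_pos": [-0.55, 0, -0.77], "twist": 0},
    {"gripper": 85, "delta_pos": [-0.55, 0, -0.77], "twist": 0},
    {"gripper": 85, "delta_pos": [-0.55, 0, -0.77], "twist": 0},
    {"gripper": 85, "delta_pos": [-0.55, 0, -0.77], "twist": 0},
    {"gripper": 85, "delta_pos": [-0.55, 0, -0.77], "twist": 0},
    {"gripper": 85, "delta_pos": [-0.55, 0, -0.77], "twist": 0},
    {"gripper": 85, "delta_pos": [-0.55, 0, -0.77], "twist": 0},
    {"gripper": 85, "delta_pos": [-0.55, 0, -0.77], "twist": 0},
    {"gripper": 85, "delta_pos": [-0.55, 0, -0.77], "twist": 0},
    {"gripper": 85, "delta_pos": [-0.55, 0, -0.77], "twist": 0},
    {"gripper": 85, "delta_pos": [-0.55, 0, -0.77], "twist": 0},
    {"gripper": 85, "delta_pos": [-0.55, 0, -0.77], "twist": 0},
    {"gripper": 85, "delta_pos": [-0.36, 0, -0.5], "twist": 0},
    {"gripper": 85, "delta_pos": [0, 0, 0], "twist": 0},
    {"gripper": 85, "delta_pos": [0, 0, 0], "twist": 0},
  ],
)

```text
time_s: 1.8
position: [0.5998, 0.0304, 0.2526]
orientation: [-89.9, 0.0, 66.7]
ft_force: [-0.2, 0.8, -0.8]
finger_gap: 0.0851
```

Run:
```python
from rig import r,vision
from h import *
d=vision.get_image("wrist"); cv2.imwrite("pics/w1.png",d["pixels"][:,:,::-1]); np.savez("pics/w1.npz",**d)
s=r.sense();print(s["time_s"],s["position"],s["orientation"],s["ft_force"]);print(-d["R"].T@d["t"],d["fx"],d["R"].round(3).tolist())
```

```text
1.85 [0.59949948 0.03120173 0.25269866] [-8.99203401e+01  3.15263234e-03  6.68176190e+01] [0.40205063 0.20722004 0.34680021]
[0.53612876 0.0576951  0.3743047 ] 359.8719311599725 [[0.395, 0.919, -0.001], [0.884, -0.38, 0.271], [0.249, -0.108, -0.963]]
```

View pics/w1.png

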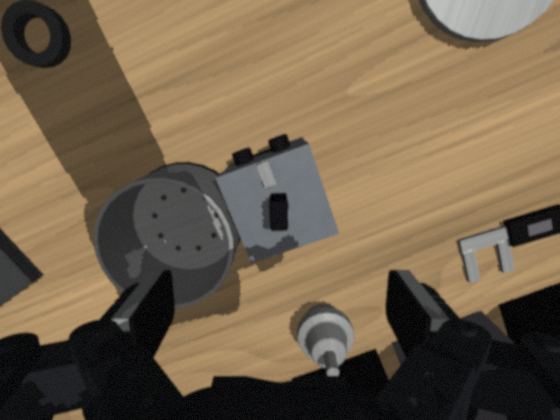

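Run:
```python
from h import *
d=dict(np.load("pics/w1.npz"));g=d["pixels"]
c=cv2.resize(g[130:320,80:350],(800,563),interpolation=cv2.INTER_CUBIC)[:,:,::-1].copy()
cv2.imwrite("pics/w1c.png",c)
m=(g.max(2)<35).astype(np.uint8);m[:180]=0;m[240:]=0;m[:,:255]=0;m[:,305:]=0
k=np.argwhere(m)[:,::-1];print(len(k),k.mean(0),cv2.minAreaRect(k.astype(np.float32)))
print(at(d,*k.mean(0),.108),[proj(d,(.603,.029,z)).round(1) for z in(.085,.115)])
```

```text
589 [277.98132428 211.47198642] ((277.5, 211.5), (35.0, 17.0), 90.0)
[0.60407678 0.02693605 0.108     ] [array([279.9, 201.9]), array([279.9, 211.7])]
```

View pics/w1c.png

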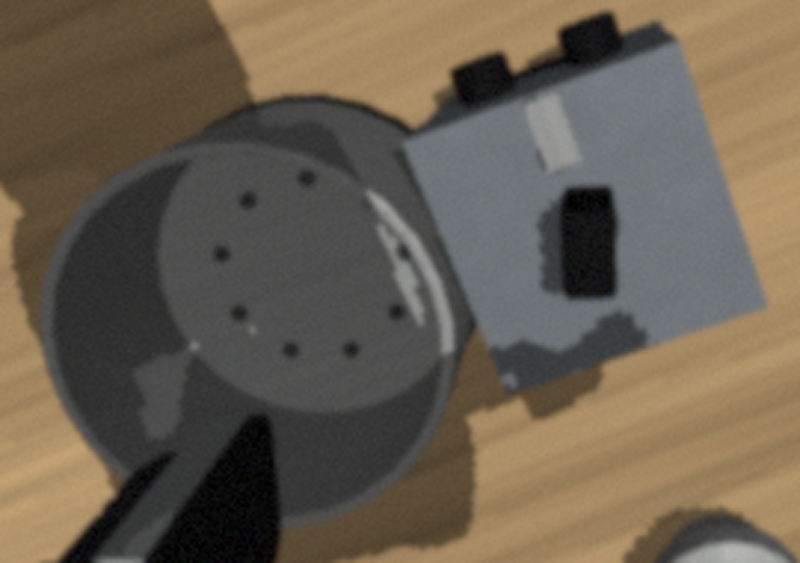

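```bash
cat >> h.py <<'E'
def capfit(d,m,x0):
    from scipy.optimize import minimize
    F=4;M=cv2.resize(m*255,None,fx=F,fy=F,interpolation=cv2.INTER_LINEAR)>127
    def f(p):
        c,s=np.cos(p[2]),np.sin(p[2])
        q=[proj(d,(p[0]+c*a-s*b,p[1]+s*a+c*b,z)) for a in(-.012,.012) for b in(-.007,.007) for z in(p[3],p[3]+.03)]
        h=cv2.convexHull(np.float32(q)*F+(F-1)/2);K=np.zeros(M.shape,np.uint8);cv2.fillConvexPoly(K,np.int32(np.round(h*16)),1,shift=4)
        return 1-(M&(K>0)).sum()/(M|(K>0)).sum()
    best=min((minimize(lambda p:f([p[0],p[1],p[2],x0[2]]),[x0[0],x0[1],a],method="Nelder-Mead",options=dict(initial_simplex=[[x0[0],x0[1],a],[x0[0]+.004,x0[1],a],[x0[0],x0[1]+.004,a],[x0[0],x0[1],a+.15]])) for a in np.deg2rad([-40,-25,-10])),key=lambda o:o.fun)
    return best.x[:2],np.rad2deg(best.x[2]),best.fun
E
python3 - <<'E'
from h import *
d=dict(np.load("pics/w1.npz"));g=d["pixels"]
m=(g.max(2)<35).astype(np.uint8);m[:180]=0;m[240:]=0;m[:,:255]=0;m[:,305:]=0
print(capfit(d,m,(.603,.029,.085)))
for n,b in(("top",(280,175,315,195)),):
    d2=dict(np.load("pics/top0.npz"));g2=d2["pixels"].max(2);print(g2[174:190,290:312])
E
```

```text
(array([0.60470671, 0.02684471]), np.float64(-22.920378249044713), np.float64(0.20203303684879292))
[[134 133 134 133 135 135 134 135 133 133 134 134 133 133 131 132 133 133
  134 133 133 133]
 [133 133 135 134 135 134 134 133 129 125 125 130 133 134 133 132 133 132
  133 134 132 132]
 [133 134 132 134 134 135 135 130 115  97  95 107 119 124 130 132 131 133
  134 132 132 132]
 [134 133 133 134 134 135 133 122  97  66  55  68  82  98 115 122 126 130
  133 132 131 131]
 [133 135 134 135 135 135 130 111  77  44  33  36  46  66  85  97 111 127
  133 133 133 132]
 [134 133 135 136 136 132 122  96  59  34  30  28  38  53  70  82 103 126
  134 135 133 133]
 [134 134 135 135 135 131 113  79  45  33  30  32  41  56  71  82 104 126
  134 134 134 133]
 [135 135 134 134 133 126 103  65  38  32  34  37  48  64  76  90 110 129
  134 134 133 133]
 [136 134 135 134 131 119  89  55  34  34  34  37  53  68  81 101 122 132
  133 134 133 132]
 [135 134 134 134 132 113  77  43  33  31  32  37  55  73  90 112 130 135
  133 133 134 132]
 [134 134 134 134 129 108  68  35  31  35  34  43  59  80 102 124 132 134
  133 133 133 134]
 [134 133 133 133 123  96  58  26  24  28  37  53  69  89 113 130 135 134
  132 133 134 134]
 [134 133 134 132 122  98  67  44  33  33  47  67  87 107 124 134 135 134
  133 133 133 134]
 [133 133 133 134 129 118 101  87  74  67  74  94 110 124 133 134 134 133
  134 134 134 133]
 [133 133 132 133 132 132 127 124 117 108 109 120 128 133 134 134 134 134
  134 135 134 133]
 [133 132 133 134 134 134 137 139 135 129 126 131 135 133 134 134 134 135
  136 134 135 134]]
```

Run:
```python
from h import *
d=dict(np.load("pics/w1.npz"));g=d["pixels"]
for th in(45,55):
    m=(g.max(2)<th).astype(np.uint8);m[:180]=0;m[240:]=0;m[:,:255]=0;m[:,305:]=0
    print(th,m.sum(),capfit(d,m,(.603,.029,.085)))
d=dict(np.load("pics/top0.npz"));g=d["pixels"]
for th in(60,75):
    m=(g.max(2)<th).astype(np.uint8);m[:174]=0;m[190:]=0;m[:,:290]=0;m[:,312:]=0
    print(th,m.sum(),capfit(d,m,(.603,.029,.085)))
```

```text
45 621 (array([0.60553763, 0.02622347]), np.float64(-23.241235852652203), np.float64(0.1602536997885835))
55 652 (array([0.6053668 , 0.02634384]), np.float64(-23.250651687497193), np.float64(0.13303137057540682))
60 50 (array([0.60403367, 0.02758722]), np.float64(-16.906122809537813), np.float64(0.323050556983719))
75 66 (array([0.60308281, 0.0275163 ]), np.float64(-24.483141685773973), np.float64(0.18313253012048192))
```

>>> jog_arm(
  series=[
    {"gripper": 50, "delta_pos": [-0.04, 0.3, -0.13], "twist": 0},
    {"gripper": 50, "delta_pos": [0, 0.6, 0], "twist": 0},
    {"gripper": 50, "delta_pos": [0, 0.7, 0], "twist": 0},
    {"gripper": 50, "delta_pos": [0, 0.6, 0], "twist": 0},
    {"gripper": 50, "delta_pos": [0, 0.4, 0], "twist": 0},
    {"gripper": 50, "delta_pos": [0, 0.2, 0], "twist": 0},
    {"gripper": 50, "delta_pos": [0, 0, 0], "twist": 0},
    {"gripper": 20, "delta_pos": [0, 0, 0], "twist": 0},
    {"gripper": 20, "delta_pos": [0, 0, 0], "twist": 0},
    {"gripper": 20, "delta_pos": [0, 0, 0], "twist": 0},
  ],
  grip_force=60,
)

```text
time_s: 2.85
position: [0.6061, 0.0262, 0.1147]
orientation: [-90.1, -0.0, 66.8]
ft_force: [-0.5, 0.4, 0.4]
finger_gap: 0.0204
```

Run:
```python
from rig import r,vision
from h import *
d=vision.get_image("wrist"); np.savez("pics/w2.npz",**d);cv2.imwrite("pics/w2.png",d["pixels"][:,:,::-1])
s=r.sense();print(s["time_s"],s["position"],s["orientation"],s["ft_force"],s["finger_gap"]);
```

```text
2.9 [0.60596137 0.02617604 0.11452735] [-9.01209520e+01 -3.24838683e-02  6.68079670e+01] [0.70485061 0.71252562 0.76088975] 0.020054449367028913
```

View pics/w2.png

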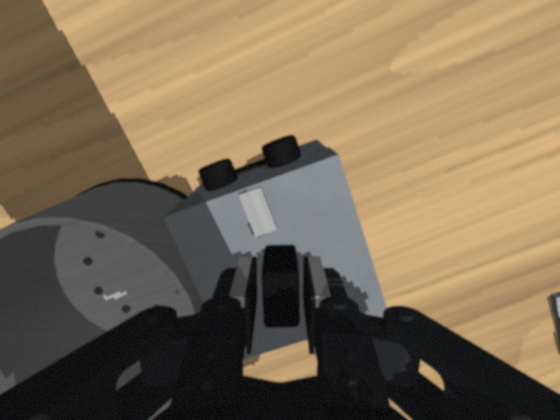

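>>> jog_arm(
  series=[
    {"gripper": 20, "delta_pos": [0, 0.06, 0], "twist": 0},
    {"gripper": 8, "delta_pos": [0, 0, 0], "twist": 0},
    {"gripper": 8, "delta_pos": [0, 0, 0], "twist": 0},
    {"gripper": 8, "delta_pos": [0, 0, 0], "twist": 0},
    {"gripper": 8, "delta_pos": [0, 0, 0], "twist": 0},
  ],
  grip_force=60,
)

```text
time_s: 3.4
position: [0.6054, 0.0262, 0.1105]
orientation: [-90.0, -0.0, 66.8]
ft_force: [1.1, 0.9, 1.1]
finger_gap: 0.0128
```

>>> jog_arm(
  series=[
    {"gripper": 8, "delta_pos": [0, -0.04, 0], "twist": 0},
    {"gripper": 8, "delta_pos": [0, -0.06, 0], "twist": 0},
    {"gripper": 8, "delta_pos": [0, -0.06, 0], "twist": 0},
    {"gripper": 8, "delta_pos": [0, -0.1, 0], "twist": 0},
    {"gripper": 8, "delta_pos": [0, -0.15, 0], "twist": 0},
    {"gripper": 8, "delta_pos": [0, -0.2, 0], "twist": 0},
    {"gripper": 8, "delta_pos": [0, -0.3, 0], "twist": 0},
    {"gripper": 8, "delta_pos": [0, -0.4, 0], "twist": 0},
    {"gripper": 8, "delta_pos": [0, -0.4, 0], "twist": 0},
    {"gripper": 8, "delta_pos": [0, -0.3, 0], "twist": 0},
    {"gripper": 8, "delta_pos": [0, -0.1, 0], "twist": 0},
    {"gripper": 8, "delta_pos": [0, 0, 0], "twist": 0},
  ],
)

```text
time_s: 4.6
position: [0.6056, 0.0262, 0.217]
orientation: [-90.1, -0.0, 66.8]
ft_force: [0.3, -0.2, -1.6]
finger_gap: 0.0129
```

>>> jog_arm(
  series=[
    {"gripper": 8, "delta_pos": [-0.3, 0, -0.06], "twist": 0},
    {"gripper": 8, "delta_pos": [-0.6, 0, -0.13], "twist": 0},
    {"gripper": 8, "delta_pos": [-0.7, 0, -0.15], "twist": 0},
    {"gripper": 8, "delta_pos": [-0.7, 0, -0.15], "twist": 0},
    {"gripper": 8, "delta_pos": [-0.7, 0, -0.15], "twist": 0},
    {"gripper": 8, "delta_pos": [-0.7, 0, -0.15], "twist": 0},
    {"gripper": 8, "delta_pos": [-0.7, 0, -0.15], "twist": 0},
    {"gripper": 8, "delta_pos": [-0.7, 0, -0.15], "twist": 0},
    {"gripper": 8, "delta_pos": [-0.7, 0, -0.15], "twist": 0},
    {"gripper": 8, "delta_pos": [-0.7, 0, -0.15], "twist": 0},
    {"gripper": 8, "delta_pos": [-0.39, 0.2, -0.09], "twist": 0},
    {"gripper": 8, "delta_pos": [0, 0.5, 0], "twist": 0},
    {"gripper": 8, "delta_pos": [0, 0.6, 0], "twist": 0},
    {"gripper": 8, "delta_pos": [0, 0.6, 0], "twist": 0},
    {"gripper": 8, "delta_pos": [0, 0.5, 0], "twist": 0},
    {"gripper": 8, "delta_pos": [0, 0.3, 0], "twist": 0},
    {"gripper": 8, "delta_pos": [0, 0, 0], "twist": 0},
    {"gripper": 8, "delta_pos": [0, 0, 0], "twist": 0},
  ],
)

```text
time_s: 6.4
position: [0.5377, -0.3197, 0.081]
orientation: [-90.0, -0.0, 66.8]
ft_force: [0.5, -0.0, -0.1]
finger_gap: 0.0129
```

Run:
```python
from rig import r,vision
from h import *
d=vision.get_image("wrist"); np.savez("pics/w3.npz",**d);cv2.imwrite("pics/w3.png",d["pixels"][:,:,::-1])
s=r.sense();print(s["time_s"],s["position"],s["orientation"],s["ft_force"],s["finger_gap"]);
```

```text
6.45 [ 0.53829216 -0.32007825  0.08201592] [-9.01117097e+01  3.59750167e-02  6.68146812e+01] [ 0.79408161  0.05402019 -0.33876977] 0.012741048345024769
```

View pics/w3.png

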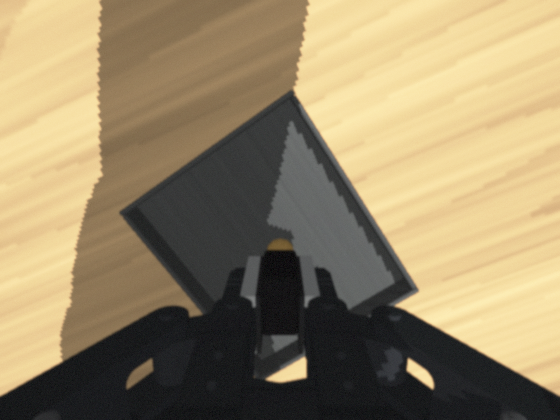

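>>> jog_arm(
  series=[
    {"gripper": 8, "delta_pos": [0, 0.2, 0], "twist": 0},
    {"gripper": 8, "delta_pos": [0, 0.16, 0], "twist": 0},
    {"gripper": 8, "delta_pos": [0, 0.1, 0], "twist": 0},
    {"gripper": 8, "delta_pos": [0, 0, 0], "twist": 0},
    {"gripper": 30, "delta_pos": [0, 0, 0], "twist": 0},
    {"gripper": 50, "delta_pos": [0, 0, 0], "twist": 0},
    {"gripper": 70, "delta_pos": [0, 0, 0], "twist": 0},
    {"gripper": 85, "delta_pos": [0, 0, 0], "twist": 0},
    {"gripper": 85, "delta_pos": [0, 0, 0], "twist": 0},
    {"gripper": 85, "delta_pos": [0, -0.3, 0], "twist": 0},
    {"gripper": 85, "delta_pos": [0, -0.6, 0], "twist": 0},
    {"gripper": 85, "delta_pos": [0, -0.8, 0], "twist": 0},
    {"gripper": 85, "delta_pos": [0, -0.8, 0], "twist": 0},
    {"gripper": 85, "delta_pos": [0, -0.8, 0], "twist": 0},
    {"gripper": 85, "delta_pos": [0, -0.5, 0], "twist": 0},
    {"gripper": 85, "delta_pos": [0, 0, 0], "twist": 0},
  ],
)

```text
time_s: 8.05
position: [0.5395, -0.3211, 0.2547]
orientation: [-90.6, 0.2, 66.8]
ft_force: [0.7, 0.1, -0.2]
finger_gap: 0.0849
```

Run:
```python
from rig import r,vision
from h import *
d=vision.get_image("wrist"); np.savez("pics/w4.npz",**d);cv2.imwrite("pics/w4.png",d["pixels"][:,:,::-1])
s=r.sense();print(s["time_s"],s["position"],s["orientation"],s["ft_force"],s["finger_gap"]);
```

```text
8.1 [ 0.53848788 -0.32027745  0.25129631] [-90.31842982   0.10410883  66.8097185 ] [-1.02996798 -0.21163362 -0.72507256] 0.08493285074439266
```

View pics/w4.png

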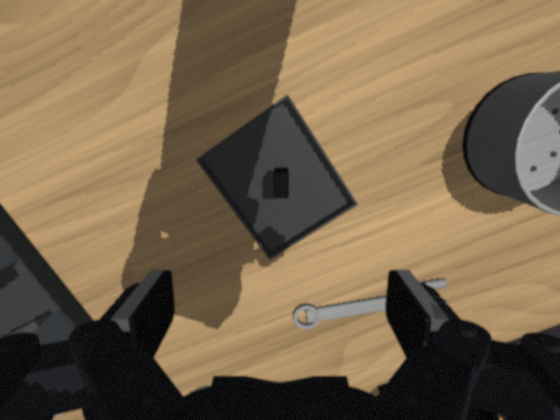

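>>> jog_arm(
  series=[
    {"gripper": 85, "delta_pos": [0.3, -0.1, 0.05], "twist": 0},
    {"gripper": 85, "delta_pos": [0.7, -0.15, 0.12], "twist": 0},
    {"gripper": 85, "delta_pos": [0.9, -0.15, 0.15], "twist": 0},
    {"gripper": 85, "delta_pos": [0.9, -0.15, 0.15], "twist": 0},
    {"gripper": 85, "delta_pos": [0.9, -0.15, 0.15], "twist": 0},
    {"gripper": 85, "delta_pos": [0.8, -0.1, 0.13], "twist": 0},
    {"gripper": 85, "delta_pos": [0.44, 0, 0.07], "twist": 0},
    {"gripper": 85, "delta_pos": [0, 0, 0], "twist": 0},
    {"gripper": 85, "delta_pos": [0, 0, 0], "twist": 0},
    {"gripper": 85, "delta_pos": [0, 0, 0], "twist": 0},
  ],
)

```text
time_s: 9.1
position: [0.5966, -0.0768, 0.2867]
orientation: [-89.9, 0.0, 66.8]
ft_force: [0.3, -0.5, -0.2]
finger_gap: 0.0852
```

```bash
cat >> h.py <<'E'
def circfit(d,r,z,x0,band=.006,bright=True):
    """edge points found along radial scans around the predicted circle, then least-squares circle centre on plane z"""
    g=cv2.GaussianBlur(d["pixels"],(3,3),0).astype(np.float32)
    c=np.array(x0,float)
    for it in range(6):
        P=[];rr=np.arange(r-band,r+band,.0004)
        for a in np.arange(0,2*np.pi,.05):
            q=np.float32([proj(d,(c[0]+k*np.cos(a),c[1]+k*np.sin(a),z)) for k in rr])
            if q.min()<2 or q[:,0].max()>557 or q[:,1].max()>417: continue
            v=cv2.remap(g,q[None,:,0],q[None,:,1],cv2.INTER_LINEAR)[0].reshape(len(rr),3)
            e=np.abs(np.gradient(v,axis=0)).sum(1);k=e.argmax()
            if e[k]>4 and 2<k<len(rr)-3: P.append((a,rr[k]-r))
        P=np.array(P);w=np.ones(len(P),bool)
        for _ in range(6):
            A=np.c_[np.cos(P[:,0]),np.sin(P[:,0]),np.ones(len(P))];o=np.linalg.lstsq(A[w],P[w,1],rcond=None)[0]
            res=P[:,1]-A@o;w=np.abs(res)<max(.0008,2*np.median(np.abs(res)))
        c+=o[:2]
    return c.round(4),round(o[2],4),w.sum(),len(P),res[w].std().round(5)
E
python3 - <<'E'
from rig import r,vision
from h import *
d=vision.get_image("wrist"); np.savez("pics/w5.npz",**d);cv2.imwrite("pics/w5.png",d["pixels"][:,:,::-1])
s=r.sense();print(s["time_s"],s["position"],s["orientation"]);
for n in("w5","w1","top0"):
    d=dict(np.load(f"pics/{n}.npz"))
    print(n,proj(d,(.598,-.077,.085)),circfit(d,.060,.085,(.598,-.077)),circfit(d,.056,.085,(.598,-.077),.003))
d=dict(np.load("pics/top0.npz"));print("lid",circfit(d,.067,.017,(.490,.278),.005))
E
```

```text
9.15 [ 0.59668252 -0.07712137  0.28696532] [-8.99143155e+01  1.71951767e-02  6.67287879e+01]
w5 [280.36254068 190.66356658] (array([ 0.5974, -0.0769]), np.float64(-0.0024), np.int64(72), 111, np.float64(0.00044)) (array([ 0.5993, -0.0782]), np.float64(-0.0), np.int64(105), 105, np.float64(0.00027))
w1 [163.93167067 244.06518946] (array([ 0.5972, -0.0794]), np.float64(-0.0015), np.int64(56), 88, np.float64(0.00042)) (array([ 0.5995, -0.0784]), np.float64(0.0), np.int64(73), 77, np.float64(0.00023))
top0 [341.13855813 185.77257461] (array([ 0.5956, -0.0731]), np.float64(-0.0023), np.int64(87), 116, np.float64(0.00072)) (array([ 0.5989, -0.0757]), np.float64(-0.0013), np.int64(69), 75, np.float64(0.00043))
lid (array([0.4902, 0.2808]), np.float64(-0.0007), np.int64(105), 126, np.float64(0.00049))
```

>>> jog_arm(
  series=[
    {"gripper": 85, "delta_pos": [0.25, 0, 0.2], "twist": 0},
    {"gripper": 85, "delta_pos": [0.5, 0, 0.42], "twist": 0},
    {"gripper": 85, "delta_pos": [0.7, 0.1, 0.59], "twist": 0},
    {"gripper": 85, "delta_pos": [0.7, 0.1, 0.59], "twist": 0},
    {"gripper": 85, "delta_pos": [0.7, 0.1, 0.59], "twist": 0},
    {"gripper": 85, "delta_pos": [0.7, 0.1, 0.59], "twist": 0},
    {"gripper": 85, "delta_pos": [0.7, 0.1, 0.59], "twist": 0},
    {"gripper": 85, "delta_pos": [0.7, 0.1, 0.59], "twist": 0},
    {"gripper": 85, "delta_pos": [0.5, 0.1, 0.42], "twist": 0},
    {"gripper": 85, "delta_pos": [0.23, 0, 0.18], "twist": 0},
    {"gripper": 85, "delta_pos": [0, 0, 0], "twist": 0},
    {"gripper": 85, "delta_pos": [0, 0, 0], "twist": 0},
    {"gripper": 85, "delta_pos": [0, 0, 0], "twist": 0},
  ],
)

```text
time_s: 10.45
position: [0.491, 0.2772, 0.2531]
orientation: [-90.0, -0.0, 66.7]
ft_force: [-0.5, 0.3, 0.1]
finger_gap: 0.0852
```

Run:
```python
from rig import r,vision
from h import *
d=vision.get_image("wrist"); np.savez("pics/w6.npz",**d)
s=r.sense();print(s["time_s"],s["position"],s["orientation"]);
g=d["pixels"].copy()
f=circfit(d,.067,.019,(.490,.278),.006);print(f,circfit(d,.018,.041,(.490,.278),.003),circfit(d,.008,.067,(.490,.278),.003))
for (x,y),rad,z,c in(((*f[0],),.067,.019,(255,0,0)),((*f[0],),.018,.041,(0,255,0)),((*f[0],),.008,.067,(0,0,255))):
    q=[proj(d,(x+rad*np.cos(a),y+rad*np.sin(a),z)) for a in np.arange(0,6.4,.2)]
    for p in q: g[int(round(p[1])),int(round(p[0]))]=c
p=proj(d,(*f[0],.04)).astype(int);print(p)
c=g[max(0,p[1]-100):p[1]+100,p[0]-130:p[0]+130];cv2.imwrite("pics/w6c.png",cv2.resize(c,None,fx=3,fy=3,interpolation=cv2.INTER_NEAREST)[:,:,::-1])
```

```text
10.5 [0.49097434 0.27717713 0.25308777] [-9.00274000e+01 -7.24346895e-03  6.66833755e+01]
(array([0.4906, 0.2777]), np.float64(-0.0005), np.int64(117), 121, np.float64(0.00035)) (array([0.4914, 0.2778]), np.float64(-0.0002), np.int64(64), 74, np.float64(0.00032)) (array([0.4892, 0.2781]), np.float64(0.0001), np.int64(71), 78, np.float64(0.00028))
[280 185]
```

View pics/w6c.png

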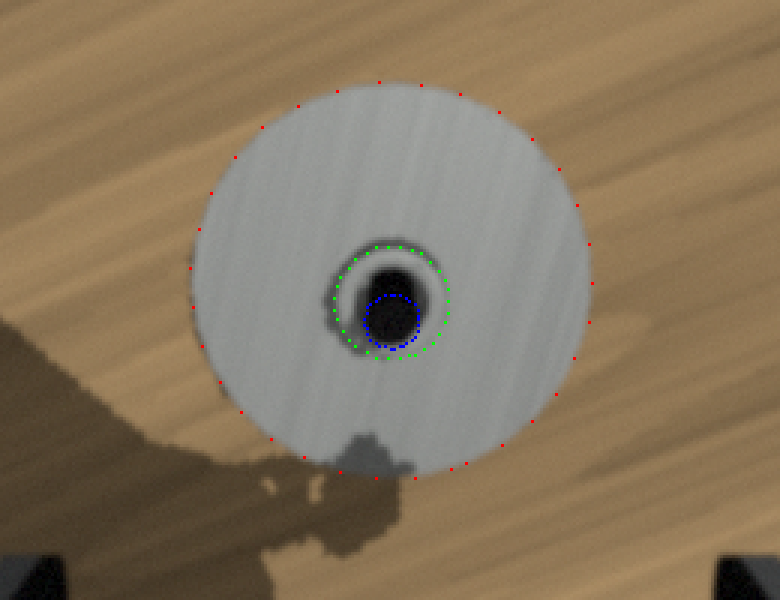

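>>> jog_arm(
  series=[
    {"gripper": 45, "delta_pos": [0, 0.3, 0.03], "twist": 0},
    {"gripper": 45, "delta_pos": [0, 0.6, 0], "twist": 0},
    {"gripper": 45, "delta_pos": [0, 0.7, 0], "twist": 0},
    {"gripper": 45, "delta_pos": [0, 0.7, 0], "twist": 0},
    {"gripper": 45, "delta_pos": [0, 0.6, 0], "twist": 0},
    {"gripper": 45, "delta_pos": [0, 0.4, 0], "twist": 0},
    {"gripper": 45, "delta_pos": [0, 0.2, 0], "twist": 0},
    {"gripper": 45, "delta_pos": [0, 0.1, 0], "twist": 0},
    {"gripper": 45, "delta_pos": [0, 0, 0], "twist": 0},
    {"gripper": 45, "delta_pos": [0, 0, 0], "twist": 0},
  ],
  grip_force=80,
)

```text
time_s: 11.5
position: [0.4897, 0.2792, 0.0739]
orientation: [-90.1, -0.1, 66.8]
ft_force: [0.0, -0.4, -0.8]
finger_gap: 0.045
```

>>> jog_arm(
  series=[
    {"gripper": 45, "delta_pos": [0, 0.1, 0], "twist": 0},
    {"gripper": 8, "delta_pos": [0, 0, 0], "twist": 0},
    {"gripper": 8, "delta_pos": [0, 0, 0], "twist": 0},
    {"gripper": 8, "delta_pos": [0, 0, 0], "twist": 0},
    {"gripper": 8, "delta_pos": [0, 0, 0], "twist": 0},
    {"gripper": 8, "delta_pos": [0, 0, 0], "twist": 0},
  ],
  grip_force=80,
)

```text
time_s: 12.1
position: [0.489, 0.279, 0.0683]
orientation: [-90.0, 0.0, 66.8]
ft_force: [-2.4, -2.2, 6.3]
finger_gap: 0.0132
```

Run:
```python
from rig import r
s=r.sense();print(s["time_s"],s["position"],s["orientation"],s["ft_force"],s["finger_gap"])
```

```text
12.1 [0.48898479 0.27900481 0.06827741] [-9.00053338e+01  9.37878877e-03  6.68145633e+01] [-2.37902273 -2.18630709  6.25273171] 0.013176640622129162
```

>>> jog_arm(
  series=[
    {"gripper": 8, "delta_pos": [0, -0.05, 0], "twist": 0},
    {"gripper": 8, "delta_pos": [0, -0.1, 0], "twist": 0},
    {"gripper": 8, "delta_pos": [0, -0.2, 0], "twist": 0},
    {"gripper": 8, "delta_pos": [0, -0.25, 0], "twist": 0},
    {"gripper": 8, "delta_pos": [0, -0.2, 0], "twist": 0},
    {"gripper": 8, "delta_pos": [0, -0.1, 0], "twist": 0},
    {"gripper": 8, "delta_pos": [0, 0, 0], "twist": 0},
    {"gripper": 8, "delta_pos": [0, 0, 0], "twist": 0},
  ],
)

```text
time_s: 12.9
position: [0.4887, 0.279, 0.1127]
orientation: [-90.0, 0.0, 66.8]
ft_force: [-0.2, -0.0, -5.3]
finger_gap: 0.0126
```

Run:
```python
from rig import r,vision
from h import *
d=vision.get_image("wrist"); np.savez("pics/w7.npz",**d);cv2.imwrite("pics/w7.png",d["pixels"][:,:,::-1])
s=r.sense();print(s["time_s"],s["position"],s["orientation"],s["ft_force"],s["ft_torque"],s["finger_gap"]);
```

```text
12.95 [0.48850753 0.27888502 0.11235863] [-8.99612151e+01  3.39965989e-02  6.68080164e+01] [-0.21095108  0.4550965  -5.10754877] [-0.00879291  0.050059    0.04989695] 0.013078713840065493
```

View pics/w7.png

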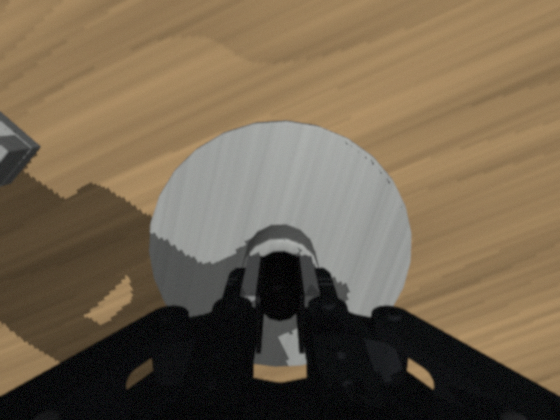

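Run:
```python
from h import *
d=dict(np.load("pics/w7.npz"))
print(circfit(d,.067,.063,(.4895,.2783),.006))
d=dict(np.load("pics/w6.npz"))
print([circfit(d,.008,z,(.490,.278),.003) for z in (.064,.067)])
```

```text
(array([0.491 , 0.2779]), np.float64(-0.0002), np.int64(91), 102, np.float64(0.00023))
[(array([0.4899, 0.278 ]), np.float64(0.0003), np.int64(74), 75, np.float64(0.00031)), (array([0.4892, 0.2781]), np.float64(0.0001), np.int64(71), 78, np.float64(0.00028))]
```

Run:
```python
from h import *
d=dict(np.load("pics/w1.npz"))
P=[at(d,80+x/2.963-.3,130+y/2.963-.3,.085)[:2] for x,y in((405,147),(508,392),(765,305),(677,42))]
print(np.round(P,4)); c=np.array([.5994,-.0783])
u=(P[3]-P[0]);v=(P[1]-P[0]);print(np.rad2deg(np.arctan2(v[1],v[0])),np.rad2deg(np.arctan2(-u[0],u[1])),np.linalg.norm(u),np.linalg.norm(v))
n=np.array([v[1],-v[0]])/np.linalg.norm(v);print("near edge dist",abs((P[0]-c)@n),"centre",np.mean(P,0)-c)
# pixel profile from tank axis to +y at z=.085
for n in("w5","w1"):
    d=dict(np.load(f"pics/{n}.npz"))
    for k in np.arange(.050,.074,.0015):
        q=proj(d,c_:=(c[0]+k*np.sin(np.deg2rad(3)),c[1]+k*np.cos(np.deg2rad(3)),.085)).round().astype(int);print(n,round(k,4),d["pixels"][q[1],q[0]])
```

```text
[[ 0.5652 -0.011 ]
 [ 0.6426 -0.0152]
 [ 0.6471  0.0636]
 [ 0.5683  0.0683]]
-3.08467012390908 -2.255744679639631 0.0794250965771587 0.0775642806234525
near edge dist 0.06531957884592667 centre [0.00640595 0.10471875]
w5 0.05 [61 66 68]
w5 0.0515 [57 57 60]
w5 0.053 [46 47 46]
w5 0.0545 [50 48 47]
w5 0.056 [104 104 103]
w5 0.0575 [145 148 146]
w5 0.059 [151 152 151]
w5 0.0605 [113 114 112]
w5 0.062 [44 45 46]
w5 0.0635 [41 46 43]
w5 0.065 [76 78 82]
w5 0.0665 [117 122 127]
w5 0.068 [121 125 132]
w5 0.0695 [121 127 132]
w5 0.071 [123 128 133]
w5 0.0725 [122 128 132]
w1 0.05 [144 146 144]
w1 0.0515 [131 133 131]
w1 0.053 [115 116 115]
w1 0.0545 [87 88 88]
w1 0.056 [117 117 115]
w1 0.0575 [144 146 144]
w1 0.059 [136 136 134]
w1 0.0605 [79 81 81]
w1 0.062 [70 69 70]
w1 0.0635 [59 60 60]
w1 0.065 [79 83 84]
w1 0.0665 [110 115 120]
w1 0.068 [112 116 121]
w1 0.0695 [114 118 124]
w1 0.071 [111 116 120]
w1 0.0725 [111 115 120]
```

>>> jog_arm(
  series=[
    {"gripper": 8, "delta_pos": [0, -0.2, 0], "twist": -0.3},
    {"gripper": 8, "delta_pos": [0, -0.35, 0], "twist": -0.6},
    {"gripper": 8, "delta_pos": [0, -0.4, 0], "twist": -0.8},
    {"gripper": 8, "delta_pos": [0, -0.4, 0], "twist": -0.8},
    {"gripper": 8, "delta_pos": [0, -0.35, 0], "twist": -0.8},
    {"gripper": 8, "delta_pos": [0, -0.2, 0], "twist": -0.5},
    {"gripper": 8, "delta_pos": [0, 0, 0], "twist": -0.24},
    {"gripper": 8, "delta_pos": [0, 0, 0], "twist": 0},
    {"gripper": 8, "delta_pos": [0, 0, 0], "twist": 0},
  ],
)

```text
time_s: 13.85
position: [0.4882, 0.2788, 0.2066]
orientation: [-89.9, 0.0, 87.0]
ft_force: [-0.0, 0.5, -5.3]
finger_gap: 0.013
```

>>> jog_arm(
  series=[
    {"gripper": 8, "delta_pos": [-0.12, 0, -0.04], "twist": 0},
    {"gripper": 8, "delta_pos": [-0.3, 0, -0.11], "twist": 0},
    {"gripper": 8, "delta_pos": [-0.5, 0, -0.18], "twist": 0},
    {"gripper": 8, "delta_pos": [-0.6, 0, -0.22], "twist": 0},
    {"gripper": 8, "delta_pos": [-0.6, 0, -0.22], "twist": 0},
    {"gripper": 8, "delta_pos": [-0.6, 0, -0.22], "twist": 0},
    {"gripper": 8, "delta_pos": [-0.6, 0, -0.22], "twist": 0},
    {"gripper": 8, "delta_pos": [-0.6, 0, -0.22], "twist": 0},
    {"gripper": 8, "delta_pos": [-0.6, 0, -0.22], "twist": 0},
    {"gripper": 8, "delta_pos": [-0.6, 0, -0.22], "twist": 0},
    {"gripper": 8, "delta_pos": [-0.6, 0, -0.22], "twist": 0},
    {"gripper": 8, "delta_pos": [-0.5, 0, -0.18], "twist": 0},
    {"gripper": 8, "delta_pos": [-0.4, 0, -0.15], "twist": 0},
    {"gripper": 8, "delta_pos": [-0.25, 0, -0.09], "twist": 0},
    {"gripper": 8, "delta_pos": [-0.15, 0, -0.06], "twist": 0},
    {"gripper": 8, "delta_pos": [0, 0, 0], "twist": 0},
    {"gripper": 8, "delta_pos": [0, 0, 0], "twist": 0},
    {"gripper": 8, "delta_pos": [0, 0, 0], "twist": 0},
  ],
)

```text
time_s: 15.65
position: [0.5986, -0.0773, 0.2077]
orientation: [-90.0, -0.0, 87.1]
ft_force: [-0.0, -0.2, -4.6]
finger_gap: 0.0128
```

```bash
cat > st.py <<'E'
from rig import r,vision
from h import *
s=r.sense();print(s["time_s"],s["position"].round(4),s["orientation"].round(2),s["ft_force"].round(1),s["ft_torque"].round(2),s["finger_gap"].round(4))
E
python3 - <<'E'
from st import *
d=vision.get_image("wrist"); np.savez("pics/w8.npz",**d)
p=s["position"];print(circfit(d,.067,p[2]-.0683+.019,p[:2]+[.0025,0],.006))
E
```

```text
Traceback (most recent call last):
  File "st.py", line 3, in <module>
    s=r.sense();print(s["time_s"],s["position"].round(4),s["orientation"].round(2),s["ft_force"].round(1),s["ft_torque"].round(2),s["finger_gap"].round(4))
                                                                                                                                  ^^^^^^^^^^^^^^^^^^^^^
AttributeError: 'float' object has no attribute 'round'
```

```bash
sed -i 's/s\["finger_gap"\].round(4)/round(s["finger_gap"],4)/' st.py
python3 - <<'E'
from st import *
d=vision.get_image("wrist"); np.savez("pics/w8.npz",**d)
p=s["position"];print(circfit(d,.067,p[2]-.0683+.019,p[:2]+[.0025,0],.006))
E
```

```text
15.65 [ 0.5986 -0.0773  0.2077] [-8.998e+01 -2.000e-02  8.707e+01] [-0.  -0.2 -4.6] [ 0.06 -0.02 -0.03] 0.0128
(array([ 0.6008, -0.0772]), np.float64(-0.0003), np.int64(83), 103, np.float64(0.0002))
```

>>> jog_arm(
  series=[
    {"gripper": 8, "delta_pos": [-0.02, 0.1, 0.01], "twist": 0},
    {"gripper": 8, "delta_pos": [0, 0.2, 0], "twist": 0},
    {"gripper": 8, "delta_pos": [0, 0.25, 0], "twist": 0},
    {"gripper": 8, "delta_pos": [0, 0.2, 0], "twist": 0},
    {"gripper": 8, "delta_pos": [0, 0.15, 0], "twist": 0},
    {"gripper": 8, "delta_pos": [0, 0.1, 0], "twist": 0},
    {"gripper": 8, "delta_pos": [0, 0.06, 0], "twist": 0},
    {"gripper": 8, "delta_pos": [0, 0.05, 0], "twist": 0},
    {"gripper": 8, "delta_pos": [0, 0.05, 0], "twist": 0},
    {"gripper": 8, "delta_pos": [0, 0, 0], "twist": 0},
    {"gripper": 8, "delta_pos": [0, 0, 0], "twist": 0},
  ],
)

```text
time_s: 16.8
position: [0.5985, -0.0792, 0.15]
orientation: [-90.0, 0.0, 87.0]
ft_force: [0.2, 0.5, -4.2]
finger_gap: 0.0131
```

```bash
python3 st.py
```

```text
16.8 [ 0.5985 -0.0792  0.15  ] [-9.003e+01  1.000e-02  8.701e+01] [ 0.2  0.5 -4.2] [-0.    0.06  0.02] 0.0131
```

>>> jog_arm(
  series=[
    {"gripper": 8, "delta_pos": [-0.02, 0, 0], "twist": 0},
    {"gripper": 8, "delta_pos": [-0.015, 0, 0], "twist": 0},
    {"gripper": 8, "delta_pos": [0, 0, 0], "twist": 0},
    {"gripper": 8, "delta_pos": [0, 0, 0], "twist": 0},
  ],
)

```text
time_s: 17.2
position: [0.5983, -0.081, 0.1499]
orientation: [-90.0, 0.0, 87.0]
ft_force: [0.3, -0.0, -5.3]
finger_gap: 0.0128
```

>>> jog_arm(
  series=[
    {"gripper": 8, "delta_pos": [-0.015, 0, 0], "twist": 0},
    {"gripper": 8, "delta_pos": [0, 0, 0], "twist": 0},
    {"gripper": 8, "delta_pos": [0, 0, 0], "twist": 0},
  ],
)

```text
time_s: 17.5
position: [0.5982, -0.0817, 0.1498]
orientation: [-90.0, -0.0, 87.0]
ft_force: [-0.4, 0.1, -4.6]
finger_gap: 0.0131
```

>>> jog_arm(
  series=[
    {"gripper": 8, "delta_pos": [0.008, 0.02, 0], "twist": 0},
    {"gripper": 8, "delta_pos": [0, 0.03, 0], "twist": 0},
    {"gripper": 8, "delta_pos": [0, 0.03, 0], "twist": 0},
    {"gripper": 8, "delta_pos": [0, 0.03, 0], "twist": 0},
    {"gripper": 8, "delta_pos": [0, 0.03, 0], "twist": 0},
    {"gripper": 8, "delta_pos": [0, 0.01, 0], "twist": 0},
    {"gripper": 8, "delta_pos": [0, 0, 0], "twist": 0},
    {"gripper": 8, "delta_pos": [0, 0, 0], "twist": 0},
  ],
)

```text
time_s: 18.3
position: [0.598, -0.0808, 0.1418]
orientation: [-90.0, -0.0, 87.0]
ft_force: [0.6, 3.9, -3.9]
finger_gap: 0.0132
```

```bash
python3 st.py
```

```text
18.3 [ 0.598  -0.0808  0.1418] [-8.997e+01 -5.000e-02  8.701e+01] [ 0.6  3.9 -3.9] [0.63 0.1  0.13] 0.0132
```

>>> jog_arm(
  series=[
    {"gripper": 8, "delta_pos": [0.012, 0, 0], "twist": 0},
    {"gripper": 8, "delta_pos": [0, 0.01, 0], "twist": 0},
    {"gripper": 8, "delta_pos": [0, 0.01, 0], "twist": 0},
    {"gripper": 8, "delta_pos": [0, 0, 0], "twist": 0},
    {"gripper": 8, "delta_pos": [0, 0, 0], "twist": 0},
  ],
)

```text
time_s: 18.8
position: [0.5982, -0.0806, 0.1413]
orientation: [-90.0, -0.0, 87.0]
ft_force: [-2.2, 3.2, -1.0]
finger_gap: 0.0131
```

```bash
python3 st.py
```

```text
18.8 [ 0.5982 -0.0806  0.1413] [-8.998e+01 -1.000e-02  8.701e+01] [-2.2  3.2 -1. ] [ 0.53  0.41 -0.01] 0.0131
```

>>> jog_arm(
  series=[
    {"gripper": 8, "delta_pos": [0, 0.01, 0], "twist": 0},
    {"gripper": 8, "delta_pos": [0, 0, 0], "twist": 0},
    {"gripper": 8, "delta_pos": [0, 0, 0], "twist": 0},
  ],
)

```text
time_s: 19.1
position: [0.5982, -0.0806, 0.1413]
orientation: [-90.0, -0.0, 87.0]
ft_force: [-4.1, 3.9, 2.5]
finger_gap: 0.0129
```

Run:
```python
from st import *
d=vision.get_image("wrist"); np.savez("pics/w9.npz",**d)
p=s["position"];print(circfit(d,.067,.092,p[:2]+[.0022,0],.006))
```

```text
19.1 [ 0.5982 -0.0806  0.1413] [-8.997e+01 -1.000e-02  8.701e+01] [-4.1  3.9  2.5] [0.58 0.62 0.05] 0.0129
(array([ 0.5999, -0.0813]), np.float64(-0.0004), np.int64(90), 104, np.float64(0.00024))
```

>>> jog_arm(
  series=[
    {"gripper": 25, "delta_pos": [0, 0, 0], "twist": 0},
    {"gripper": 40, "delta_pos": [0, 0, 0], "twist": 0},
    {"gripper": 70, "delta_pos": [0, 0, 0], "twist": 0},
    {"gripper": 70, "delta_pos": [0, 0, 0], "twist": 0},
    {"gripper": 70, "delta_pos": [0, 0, 0], "twist": 0},
    {"gripper": 70, "delta_pos": [0, 0, 0], "twist": 0},
  ],
)

```text
time_s: 19.75
position: [0.5983, -0.0808, 0.1408]
orientation: [-90.0, 0.0, 87.0]
ft_force: [0.4, 0.5, -0.4]
finger_gap: 0.0699
```

Run:
```python
from st import *
d=vision.get_image("wrist"); np.savez("pics/w10.npz",**d)
p=s["position"];print(circfit(d,.067,.092,(.5999,-.0813),.006),circfit(d,.018,.114,(.5999,-.0813),.003),circfit(d,.008,.140,(.5995,-.0808),.003))
c=d["pixels"][150:400,130:430];cv2.imwrite("pics/w10c.png",cv2.resize(c,None,fx=2.4,fy=2.4,interpolation=cv2.INTER_CUBIC)[:,:,::-1])
```

```text
19.75 [ 0.5983 -0.0808  0.1408] [-9.001e+01  1.000e-02  8.700e+01] [ 0.4  0.5 -0.4] [-0.01  0.02  0.  ] 0.0699
(array([ 0.5999, -0.0812]), np.float64(-0.0003), np.int64(101), 115, np.float64(0.00024)) (array([ 0.6   , -0.0816]), np.float64(-0.0003), np.int64(71), 88, np.float64(0.0003)) (array([ 0.599 , -0.0806]), np.float64(-0.0001), np.int64(91), 105, np.float64(0.00025))
```

>>> jog_arm(
  series=[
    {"gripper": 70, "delta_pos": [-0.012, 0.1, -0.033], "twist": 0},
    {"gripper": 70, "delta_pos": [0, 0.15, 0], "twist": 0},
    {"gripper": 70, "delta_pos": [0, 0.15, 0], "twist": 0},
    {"gripper": 70, "delta_pos": [0, 0.07, 0], "twist": 0},
    {"gripper": 70, "delta_pos": [0, 0.02, 0], "twist": 0},
    {"gripper": 70, "delta_pos": [0, 0, 0], "twist": 0},
    {"gripper": 45, "delta_pos": [0, 0, 0], "twist": 0},
    {"gripper": 45, "delta_pos": [0, 0, 0], "twist": 0},
    {"gripper": 45, "delta_pos": [0, 0, 0], "twist": 0},
  ],
  grip_force=60,
)

```text
time_s: 20.7
position: [0.6001, -0.0814, 0.1166]
orientation: [-90.0, 0.0, 87.0]
ft_force: [-0.2, 0.3, -0.2]
finger_gap: 0.0451
```

```bash
python3 st.py
```

```text
20.7 [ 0.6001 -0.0814  0.1166] [-9.003e+01  1.000e-02  8.701e+01] [-0.2  0.3 -0.2] [-0.01 -0.    0.01] 0.0451
```

Centred, no contact. Close on the collar.

>>> jog_arm(
  series=[
    {"gripper": 36, "delta_pos": [0, 0, 0], "twist": 0},
    {"gripper": 28, "delta_pos": [0, 0, 0], "twist": 0},
    {"gripper": 28, "delta_pos": [0, 0, 0], "twist": 0},
    {"gripper": 28, "delta_pos": [0, 0, 0], "twist": 0},
    {"gripper": 28, "delta_pos": [0, 0, 0], "twist": 0},
  ],
  grip_force=60,
)

```text
time_s: 21.2
position: [0.6002, -0.0813, 0.117]
orientation: [-90.0, -0.0, 87.0]
ft_force: [-1.9, 0.7, 5.7]
finger_gap: 0.0344
```

```bash
python3 st.py
```

```text
21.2 [ 0.6002 -0.0813  0.117 ] [-9.004e+01 -1.000e-02  8.701e+01] [-1.9  0.7  5.7] [ 0.33  0.29 -0.04] 0.0344
```

>>> jog_arm(
  series=[
    {"gripper": 28, "delta_pos": [0, -0.02, 0], "twist": 0},
    {"gripper": 28, "delta_pos": [0, -0.04, 0], "twist": 0},
    {"gripper": 28, "delta_pos": [0, -0.06, 0], "twist": 0},
    {"gripper": 28, "delta_pos": [0, -0.08, 0], "twist": 0},
    {"gripper": 28, "delta_pos": [0, -0.08, 0], "twist": 0},
    {"gripper": 28, "delta_pos": [0, -0.04, 0], "twist": 0},
    {"gripper": 28, "delta_pos": [0, 0, 0], "twist": 0},
    {"gripper": 28, "delta_pos": [0, 0, 0], "twist": 0},
  ],
)

```text
time_s: 22.0
position: [0.5999, -0.0814, 0.1323]
orientation: [-90.0, 0.0, 87.0]
ft_force: [0.2, 0.7, -1.8]
finger_gap: 0.0342
```

```bash
python3 st.py
```

```text
22.0 [ 0.5999 -0.0814  0.1323] [-90.     0.    87.01] [ 0.2  0.7 -1.8] [-0.06  0.01 -0.01] 0.0342
```

>>> jog_arm(
  series=[
    {"gripper": 28, "delta_pos": [0, -0.06, 0], "twist": 0},
    {"gripper": 28, "delta_pos": [0, -0.12, 0], "twist": 0},
    {"gripper": 28, "delta_pos": [0, -0.15, 0], "twist": 0},
    {"gripper": 28, "delta_pos": [0, -0.2, 0], "twist": 0},
    {"gripper": 28, "delta_pos": [0, -0.2, 0], "twist": 0},
    {"gripper": 28, "delta_pos": [0, -0.2, 0], "twist": 0},
    {"gripper": 28, "delta_pos": [0, -0.2, 0], "twist": 0},
    {"gripper": 28, "delta_pos": [0, -0.15, 0], "twist": 0},
    {"gripper": 28, "delta_pos": [0, -0.08, 0], "twist": 0},
    {"gripper": 28, "delta_pos": [0, -0.04, 0], "twist": 0},
    {"gripper": 28, "delta_pos": [0, 0, 0], "twist": 0},
    {"gripper": 28, "delta_pos": [0, 0, 0], "twist": 0},
    {"gripper": 28, "delta_pos": [0, 0, 0], "twist": 0},
    {"gripper": 28, "delta_pos": [0, 0, 0], "twist": 0},
  ],
)

```text
time_s: 23.4
position: [0.5997, -0.0813, 0.2018]
orientation: [-90.0, -0.0, 87.0]
ft_force: [-0.1, -0.6, -2.0]
finger_gap: 0.0343
```

Run:
```python
from st import *
d=vision.get_image("scene");t=vision.get_image("top");w=vision.get_image("wrist")
p=s["position"];print(circfit(w,.067,.092+p[2]-.117,p[:2],.006))
a=cv2.resize(d["pixels"][110:290,120:400],(800,514),interpolation=cv2.INTER_CUBIC)
a=cv2.resize(a,(560,360));b=cv2.resize(t["pixels"][150:250,180:480],(560,187),interpolation=cv2.INTER_CUBIC)
cv2.imwrite("pics/final.png",np.vstack([a,b])[:,:,::-1])
```

```text
23.4 [ 0.5997 -0.0813  0.2018] [-8.996e+01 -1.000e-02  8.701e+01] [-0.1 -0.6 -2. ] [ 0.02  0.01 -0.  ] 0.0343
(array([ 0.5996, -0.0815]), np.float64(-0.0003), np.int64(74), 98, np.float64(0.00025))
```

View pics/final.png

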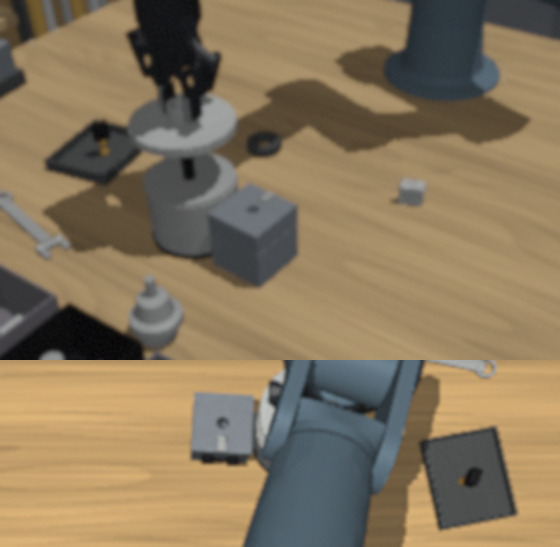

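Run:
```python
from rig import r,order
print(r.sense()["dq"].round(2)); print(order.hand_in())
```

```text
[ 0.04 -0.11 -0.05 -0.02  0.02 -0.04]
the job is handed in; nothing more can be done
None
```

The job is done and handed in at about 23.6 s of the 72 s allowed. The plug is in the tray, the inner lid is seated on the tank, and the arm is holding the outer lid level and still above it.

- **Plug:** I pulled it straight up out of the socket and left it in the tray. The last pictures show the socket empty and the plug standing upright in the tray.
- **Lids onto the tank:** I carried the pair by the post and lowered them under control. From its measured position the outer lid's skirt would have caught about 2 mm of the control box's edge, so I set the pair about 3 mm (2.5–3 mm) off centre, away from the box. During seating the side force reached about 4–6 N. The arm stopped at the expected seated height and the support force rose before I let go.
- **Outer lid:** I lifted it by the collar by 85 mm, where 61 mm is needed to clear the post. The wrist carried about 2 N, against about 5 N for both lids, so only the outer lid came up. The last pictures show the inner lid on the tank with its post below the outer lid.

**Disagreements:**
- The finger opening read 1–3 mm below the true widths of the parts gripped, but nothing slipped.
- The top and wrist cameras differed by about 2.5 mm on the tank's position. I used the wrist view, which agreed with where the plug was gripped.
- I did not measure the bystanders again at the end. The ones visible in the last pictures look undisturbed, and the arm touched none of them as far as I could tell.

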